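# Set a lens carriage against its rail stop and lock it

## Task

Slide the lens carriage along the optical rail, with a light hand, until it rests against the round nose of the stop clamp with no gap left (the stop clamp is the low plain block, not the iris carrier with its upright disc). Then take the flat driver from its wooden stand, feel its blade gently into the slotted lock screw on the carriage without forcing it, and turn the screw clockwise as far as it goes, with the carriage staying against the stop. Stand the driver back in its stand hole, and leave the things standing around the rail alone.

Things in the scene. Friction and masses are not known exactly. Their poses are not given: they have to be found in the camera images.
- rail: Aluminium optical rail fixed to the table: 440 mm long, 60 mm wide at its foot, top face at 30 mm height. Origin: centre of its underside, on the table. The rail runs along its own y axis; its x axis points away from the robot's side.
- carriage: Black lens carriage that slides only along the rail's y axis (axes as the rail's), taking about 6 N, and stays where left. Origin: centre of the saddle's underside, 30 mm over the table. Saddle 150 mm in x, 80 mm along y (end faces 40 mm either side of the origin), 20 mm thick. It carries the lens frame at x = +36 mm and the lock screw at x = -42 mm.
- lens_frame_top (a point): Middle of the top edge of the upright square lens frame on the carriage, 120 mm over the table. The frame is 70 mm wide in x, 12 mm thick along the rail and 70 mm tall with 14 mm bars; it is rigid with the saddle and may be pinched across its thickness from above, to push or pull the carriage.
- stop: Stop clamp: low plain steel block fixed on the rail on either side of the carriage; 90 mm in x, 30 mm along y, 34 mm tall. Origin: centre of its underside, on the rail's top. From the face towards the carriage a stiff round nose (16 mm diameter) sticks out 4 to 20 mm, set differently each time and not measured: origins are 59 to 75 mm apart when the carriage meets it.
- iris: Iris carrier, fixed on the rail at the other side of the carriage: dark block 90 x 30 x 18 mm with an upright black disc of 66 mm diameter, 10 mm thick, top 117 mm over the table. Not to be used. Origin: centre of its underside, on the rail's top.
- screw (a joint): Angle in rad of the lock screw about its upright axis, growing clockwise seen from above: starts at 0 to 0.3 and comes up against its hard end at 1.5. Takes about 0.08 N m to turn and stays where it is left. At 0 the slot lies along the carriage's x axis; at angle a it is turned clockwise by a from there.
- slot_bottom (a point): Centre of the slot's floor in the lock screw, on the screw's axis, 52.5 mm over the table. x axis along the slot, z up. Steel head of 29 mm diameter; the slot runs right across it, 4.8 mm wide, 8 mm deep, slightly chamfered. The head lies in an aluminium collar, 30 mm bore, 42 mm outside, rim 8.5 mm above the slot's floor.
- driver_handle (a point): Grip point of the loose flat driver (about 140 g, 152 mm long), on its axis, 122 mm above the blade's tip, 30 mm below the handle's top. Square wooden handle 26 x 26 mm, 72 mm long. z axis up from tip to handle, x axis along the blade's width; the handle's flats face along x and y. It starts upright in the stand, at any yaw.
- driver_tip (a point): Middle of the blade's tip edge on the driver; axes as driver_handle. The blade is 20 mm wide and 3 mm thick, 1.8 mm at the tip; above it a 12 mm shank, then a round guard collar of 40 mm diameter, 6 mm thick, its underside 74 mm above the tip, then the handle.
- stand_hole (a point): Centre of the mouth of the upright hole in the wooden tool stand, 85 mm over the table. The stand is a fixed block 75 x 60 x 85 mm; the hole is 24 mm in diameter, 80 mm deep, chamfered by 3 mm. When home the driver's guard collar rests on the stand's top, with the blade tip 11 mm over the table.
- lens_box: Closed cardboard box, 90 x 70 x 45 mm, loose, on the other side from the tool stand. Leave alone. Origin: centre of its underside.
- post_holder: Loose black post holder with a steel post, 44 mm wide foot, 105 mm tall, beyond the rail. Leave alone. Origin: centre of its underside.
- cleaner: Loose white bottle, 56 mm diameter, 120 mm tall, beyond the rail. Leave alone. Origin: centre of its underside.
Things that resemble listed ones, but are neither listed nor needed, are in the scene too. What is shaped like the part that bears stand_hole but green is not meant.

How it is judged (in metres and radians):
On the way, in this order (a step that is already met when the one before it is completed fails the run):
1. the carriage rests against the stop clamp's nose, the lock screw still open ((y of nose_a_tip in the frame of carriage between -0.042 and 0 m or y of nose_b_tip in the frame of carriage between 0 and 0.042 m) and value of joint screw below 0.5 rad), for 0.2 s.
2. the driver's blade is seated in the screw's slot before the screw is turned (distance between driver_tip and slot_bottom below 0.0065 m and value of joint screw below 0.6 rad and (y of nose_a_tip in the frame of carriage between -0.0425 and 0 m or y of nose_b_tip in the frame of carriage between 0 and 0.0425 m)), for 0.1 s.
3. the screw is turned to its end with the blade seated and the carriage against the stop (distance between driver_tip and slot_bottom below 0.0065 m and value of joint screw above 1.35 rad and (y of nose_a_tip in the frame of carriage between -0.0425 and 0 m or y of nose_b_tip in the frame of carriage between 0 and 0.0425 m)), for 0.1 s.
At the end, for the whole second after the job is handed in: Carriage against the stop clamp's nose (gap at most 2.5 mm), lock screw past 1.35 rad (end 1.5), driver upright (within 0.12 rad) and fully down in the stand hole (tip within 12 mm of its axis, at most 16 mm over the table), all at rest ((y of nose_a_tip in the frame of carriage between -0.0425 and 0 m or y of nose_b_tip in the frame of carriage between 0 and 0.0425 m) and value of joint screw above 1.35 rad and horizontal distance between driver_tip and stand_hole below 0.012 m and height (world z) of driver_tip below 0.016 m and angle between driver_tip's own z axis and vertical below 0.12 rad and linear speed of driver below 0.02 m/s and linear speed of carriage below 0.005 m/s); the robot touches nothing.
It fails at once if the screw is turned in beyond 0.7 rad while the carriage is away from the stop nose (over 4 mm gap) (value of joint screw above 0.7 rad and not (y of nose_a_tip in the frame of carriage between -0.044 and 0 m or y of nose_b_tip in the frame of carriage between 0 and 0.044 m)).
It fails at once if the carriage is rammed against the stop clamp or iris carrier (over 30 N) (contact force between carriage and stop above 30 N or contact force between carriage and iris above 30 N).
It fails at once if the driver is forced down or sideways on the carriage or its screw (over 35 N, before the screw nears its end) (contact force between driver and carriage above 35 N and value of joint screw below 1.2 rad).
It fails at once if a bystander is disturbed (moved over 20 mm) (distance of any of lens_box, post_holder, cleaner from where it was at the start of the episode above 0.02 m).
It also fails if it takes over 72 s, if anything falls off the work surface, if the arm or the gripper's body presses on something with over 40 N, if the wrist force passes 120 N, or if a joint passes its speed limit or range.

## Robot

A 7-joint arm with a two-finger parallel gripper is mounted at the origin on the work surface. World frame = base frame: x ahead of the robot, y to its left, z up, the work surface at z = 0. Lengths are in mm, angles in rad, forces in N, time in s.
With the tool pointing down it reaches from about 400 to 875 mm from the base axis. Payload 6.5 kg.
Tool frame: the origin (TCP) lies between the finger pads; the fingertips stand 11 mm ahead of it and the grasp point (between the pads) lies 8 mm behind it; z points along the fingers, y is the line along which they close (so a half turn about z gives the same grasp; the last joint's range is limited). The gripper opens to 88 mm and grips with 3 to 60 N. Pads are 18 mm wide; open, the fingers measure 123 mm over their backs; the gripper's body (75 mm by 187 mm) begins 45 mm behind the grasp point.
Start: joints at [1.204, 0.536, -0.004, 1.538, 0.003, 1.067, -0.071], TCP at [192.58, -620.808, 215.516] pointing down, gripper open.
Joint ranges: [-2.7, 2.7], [-0.37, 2.16], [-1.27, 1.26], [0.24, 2.4], [-1.31, 4.45], [0.19, 1.91], [-2.76, 2.76]. Speed limits (rad/s): [2.39, 2.39, 3.14, 3.14, 3.14, 3.14, 3.14].

## Interface

Orientations are given as a unit quaternion [w, x, y, z].
In Python, from station import robot, eyes, finder gives the robot as it stands.
- The arm moves only by the shell command python3 -m creep 'ROWS'. ROWS is JSON, a list that holds one entry, the list of rows, each a list of 5 numbers: the opening, from 0 (shut) to 1 (fully open), then the shift along the tool's x, y, z in m, then the turn about the tool's z in degrees. In form: [[[jaw, dx, dy, dz, yaw], ...]]. A call has 1 to 8 rows; each row shifts and turns the commanded pose from where the row before left it, along the tool's axes as they then stand; what a row does not reach is not made up. A row lasts 1/10 s, in which the tool goes at most 50 mm and 8.59 degrees, less where a joint would pass 70% of its speed; a pose out of reach is approached as far as the arm can. A call is refused whole if a number of a shift passes 0.05 or a number of a turn 8.59, either way. A call with a gripper value outside its range is refused whole. The fingers move at their own pace and stop on an object; the grip force is fixed at half the most. Time passes only in rows, so rows that do not move let the fingers close. It gives the time, the measured TCP pose, the force, the opening and the grip force at its end, in the units of the state.
- robot.state(): the state, without advancing time (a new reading comes with each control period).
- eyes.camera(name): name is "scene" or "top" or "wrist"; returns a dict with "img" (400x640x3 uint8, red, green, blue), "mtx" (3x3 intrinsics, pixels), "view" (4x4, takes a point from world to camera coordinates); the wrist camera has in their place "T_tool_cam" (4x4, takes a point from camera to tool coordinates, whose origin is the TCP and whose axes are the flange's). Camera axes: x right, y down, z forward; pixel columns grow to the right and rows downward; lengths in mm; the calibration is good to about 2 mm. The wrist camera is an equidistant fisheye: a pixel r from the principal point sees the ray r / f radians off the axis. A picture is of the moment at which its call begins: read the wrist's pose just before it. There is no depth.
- robot.hand_in(): hands the job in; it is judged then, once.
Trained networks look in the newest picture that a camera, given by its name, has taken for a name from the list of things; names that differ only in an ending like _2 or _b are one class to them, and where a whole thing is asked for, a point or a joint stands for the part that bears it (a point fixed in the world has none). Each returns a list of dicts, best first, with "conf" (0 to 1); they miss things now and then, are a little off and sometimes report something else, mostly with a low value. They report only what shows in the picture. A call takes as long as a camera call. They do not tell look-alikes from the thing itself.
- finder.silhouettes(camera, target): "mask" (400x640 bool, what is visible of it) and "point" ([column, row] in pixels, amid what is visible of it).
- finder.pinpoint(camera, target): "point" ([column, row] in pixels: a listed point, or the origin of a listed thing).
The state is a dict: "t": time; "joint_positions": joint angles; "joint_vel": joint speeds; "tau": joint torques, N m; "eef_pos": TCP position; "orientation": TCP orientation; "wrist_force": force on the tool from outside, world axes, zero at the start; "moment": the same for the moment, N m; "gripper_width": finger opening in mm; "grasp_force": force on a finger pad.
Only numpy, scipy, OpenCV 4.12 (cv2) and the standard library are available. Lean on these libraries where they do the work, as an engineer would, in place of code of your own. Each camera call takes 0.05 s, during which the arm holds its last target. There are 200 camera calls.

## Working session

There is one attempt and no reset: what is moved stays moved. The work goes in short steps, Python scripts to look and compute and a shell command to move; the robot and the scene stay as the last step left them, time stands still between calls to the robot, and variables do not carry over. Pictures are saved under pics/ and viewed, at most 10 in all, crops included, and the job is handed in when it is done.

```bash
ls; mkdir -p pics
cat > h.py <<'E'
import numpy as np, cv2, json
from scipy.spatial.transform import Rotation as R
from station import robot, eyes, finder
def st():
    s=robot.state(); q=s['orientation']; return s,np.array(s['eef_pos']),R.from_quat([q[1],q[2],q[3],q[0]]).as_matrix()
def ray(c,px,pose=None):
    """origin, dir in world for pixel"""
    K=np.array(c['mtx']); u=(px[0]-K[0,2])/K[0,0]; v=(px[1]-K[1,2])/K[1,1]
    if 'view' in c:
        V=np.array(c['view']); d=np.array([u,v,1.]); return -V[:3,:3].T@V[:3,3], V[:3,:3].T@(d/np.linalg.norm(d))
    p,M=pose; th=np.hypot(u,v); d=np.array([u/th*np.sin(th),v/th*np.sin(th),np.cos(th)]) if th>1e-9 else np.array([0,0,1.])
    T=np.array(c['T_tool_cam']); return p+M@T[:3,3], M@T[:3,:3]@d
def atz(c,px,z,pose=None):
    o,d=ray(c,px,pose); return o+d*(z-o[2])/d[2]
def proj(c,P,pose=None):
    K=np.array(c['mtx']); P=np.asarray(P,float)
    if 'view' in c:
        V=np.array(c['view']); q=V[:3,:3]@P+V[:3,3]; return np.array([K[0,0]*q[0]/q[2]+K[0,2],K[1,1]*q[1]/q[2]+K[1,2]])
    p,M=pose; T=np.array(c['T_tool_cam']); q=T[:3,:3].T@(M.T@(P-p)-T[:3,3]); r=np.hypot(q[0],q[1]); th=np.arctan2(r,q[2])
    return np.array([K[0,0]*th*q[0]/r+K[0,2],K[1,1]*th*q[1]/r+K[1,2]])
def save(c,n): cv2.imwrite('pics/'+n,cv2.cvtColor(np.asarray(c['img']),cv2.COLOR_RGB2BGR))
E
python3 - <<'E'
from h import *
np.set_printoptions(precision=1,suppress=True)
s,p,M=st(); print(s['t'],p,M,s['gripper_width'],s['wrist_force'])
Z=dict(rail=0,carriage=30,lens_frame_top=120,stop=30,iris=30,slot_bottom=52.5,driver_handle=133,stand_hole=85,lens_box=0,post_holder=0,cleaner=0)
for cam in ('top','scene'):
    c=eyes.camera(cam); save(c,cam+'0.png')
    for n,z in Z.items():
        for d in finder.pinpoint(cam,n)[:3]:
            if d['conf']>.2: print(cam,n,round(d['conf'],2),np.array(d['point']),atz(c,d['point'],z))
E
```

```text
pics
0.0 [ 192.4 -620.2  214.6] [[ 1.   0.3 -0. ]
 [ 0.3 -1.   0. ]
 [-0.  -0.  -1. ]] 88.2487621027726 [ 0.2 -0.3 -0.8]
top rail 0.98 [330.7 231.5] [540.  -26.6   0. ]
top lens_frame_top 0.93 [319.7 220.2] [564.9   3.6 120. ]
top stop 0.85 [399.5 225.1] [ 560.  -192.6   30. ]
top iris 0.87 [260.4 246. ] [500.5 144.   30. ]
top slot_bottom 0.41 [320.4 251. ] [493.1  -1.2  52.5]
top driver_handle 0.88 [475.6 273.9] [ 454.7 -345.5  133. ]
top stand_hole 0.83 [475.  211.1] [ 596.5 -358.8   85. ]
top stand_hole 0.63 [464.3 275.5] [ 446.7 -334.9   85. ]
top lens_box 0.61 [170.  257.4] [465.5 369.4   0. ]
top lens_box 0.55 [289.6 142.9] [759.6  82.2  -0. ]
top post_holder 0.59 [289.2 143. ] [759.3  83.2   0. ]
top cleaner 0.75 [373.7 143.8] [ 763.2 -129.5    0. ]
scene rail 0.73 [284.6 222.2] [535.  -35.5   0. ]
scene rail 0.57 [312.7 306. ] [ 763.7 -135.4    0. ]
scene carriage 0.91 [294.5 205.4] [527.4   4.3  30. ]
scene lens_frame_top 0.71 [304.2 188. ] [560.9   9.1 120. ]
scene stop 0.95 [238.7 260.1] [ 574.8 -200.9   30. ]
scene stop 0.36 [306.3 186.8] [496.4  69.9  30. ]
scene stop 0.35 [285.9 220.5] [552.4 -43.7  30. ]
scene iris 0.72 [330.9 176.5] [510.  146.6  30. ]
scene slot_bottom 0.53 [285. 195.] [499.7  -4.1  52.5]
scene driver_handle 0.88 [145.9 234.2] [ 457.  -345.4  133. ]
scene stand_hole 0.63 [177.  294.8] [ 598.7 -361.6   85. ]
scene stand_hole 0.61 [150.4 241.4] [ 440.5 -339.9   85. ]
scene stand_hole 0.27 [284.1 221.3] [587.6 -74.6  85. ]
scene lens_box 0.65 [377.6 253.6] [758.7  77.9   0. ]
scene lens_box 0.58 [372.9 137.7] [447.3 379.7   0. ]
scene lens_box 0.43 [150.7 242.9] [ 374.2 -328.9    0. ]
scene post_holder 0.9 [382.2 255.3] [769.5  82.9   0. ]
scene cleaner 0.77 [313.9 306.4] [ 766.1 -134.     0. ]
```

View pics/top0.png

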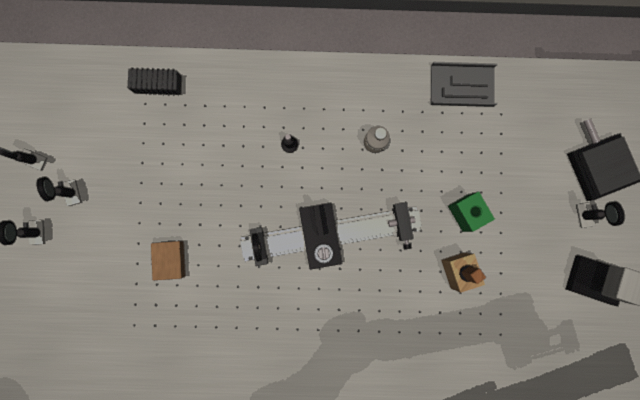

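View pics/scene0.png

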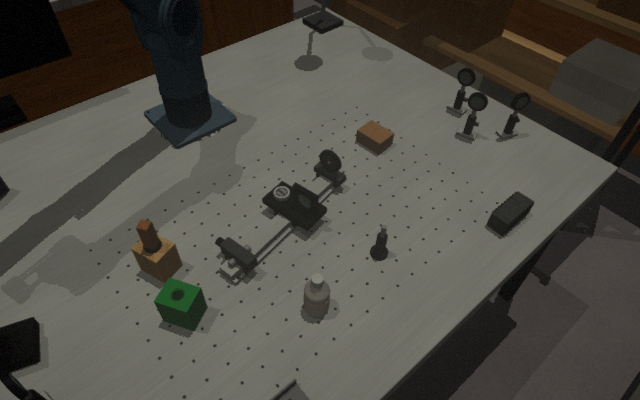

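The top view shows the stop at (403,222), with the carriage at (321,236), its screw at (324,253) and the iris at (259,246). The driver sits in the wooden stand at (470,272), and the green look-alike is at (471,211). The detections agree with this. I'll go above the lens frame and look with the wrist camera.

```bash
cat > go.py <<'E'
import sys; from h import *
np.set_printoptions(precision=1,suppress=True)
x,y,z,a=map(float,sys.argv[1:5])  # a = world angle of tool x, deg
s,p,M=st(); a0=np.degrees(np.arctan2(M[1,0],M[0,0])); d=M.T@(np.array([x,y,z])-p)
print('t',round(s['t'],2),'p',p,'ang',round(a0,2),'tilt',np.degrees(np.arccos(-M[2,2])).round(2),'shift mm',d,'yaw',round((a0-a+180)%360-180,2),'F',np.array(s['wrist_force']),'w',round(s['gripper_width'],1))
E
python3 go.py 563 6 215 9.8
```

```text
t 1.2 p [ 192.6 -620.8  215.5] ang 17.24 tilt 0.0 shift mm [ 539.5 -488.9    0.5] yaw 7.44 F [-0.1 -0.1 -0.3] w 88.0
```

```bash
python3 -m creep '[[[1,0.036,-0.032,0,0],[1,0.036,-0.032,0,0],[1,0.036,-0.032,0,0],[1,0.036,-0.032,0,0],[1,0.036,-0.032,0,0],[1,0.036,-0.032,0,0],[1,0.036,-0.032,0,0],[1,0.036,-0.032,0,0]]]'; python3 go.py 563 6 215 9.8
```

```text
t: 2.0
eef_pos: [392.6, -289.4, 215.9]
orientation: [0.0, 0.989, 0.15, 0.0]
wrist_force: [2.1, 0.1, -0.8]
gripper_width: 88.1
grasp_force: 0.0
t 2.0 p [ 392.6 -289.4  215.9] ang 17.22 tilt 0.05 shift mm [ 250.2 -231.6    0.8] yaw 7.42 F [ 2.1  0.1 -0.8] w 88.1
```

```bash
python3 -m creep '[[[1,0.036,-0.032,0,0],[1,0.036,-0.032,0,0],[1,0.036,-0.032,0,0],[1,0.036,-0.032,0,0],[1,0.036,-0.032,0,0],[1,0.036,-0.032,0,0],[1,0.01,0.0,0,7.4],[1,0,0,0,0]]]'; python3 go.py 563 6 215 9.8
python3 - <<'E'
from h import *
np.set_printoptions(precision=1,suppress=True)
s,p,M=st(); c=eyes.camera('wrist'); save(c,'w1.png'); print(np.array(c['T_tool_cam']),p)
Z=dict(carriage=30,lens_frame_top=120,stop=30,iris=30,slot_bottom=52.5)
for n,z in Z.items():
  for d in finder.pinpoint('wrist',n)[:2]:
    if d['conf']>.2: print(n,round(d['conf'],2),np.array(d['point']),atz(c,d['point'],z,(p,M)))
E
```

```text
t: 2.8
eef_pos: [551.9, -38.7, 215.5]
orientation: [-0.0, 0.996, 0.087, 0.0]
wrist_force: [-0.6, -0.1, -0.1]
gripper_width: 88.2
grasp_force: 0.0
t 2.8 p [551.9 -38.7 215.5] ang 9.95 tilt 0.05 shift mm [ 18.7 -42.1   0.5] yaw 0.15 F [-0.6 -0.1 -0.1] w 88.2
[[  -0.    -0.9   -0.3   83.3]
 [   1.    -0.    -0.    -1.4]
 [  -0.    -0.3    0.9 -168.8]
 [   0.     0.     0.     1. ]] [551.9 -38.7 215.5]
carriage 0.72 [290.1 188.8] [525.3  -1.4  30. ]
lens_frame_top 0.91 [273.1 171.2] [566.3  10.3 120. ]
stop 0.57 [449.2 183.3] [ 567.1 -194.6   30. ]
iris 0.65 [174.3 191.6] [496.7 149.2  30. ]
slot_bottom 0.6 [287.4 224.9] [488.2  -5.6  52.5]
```

View pics/w1.png

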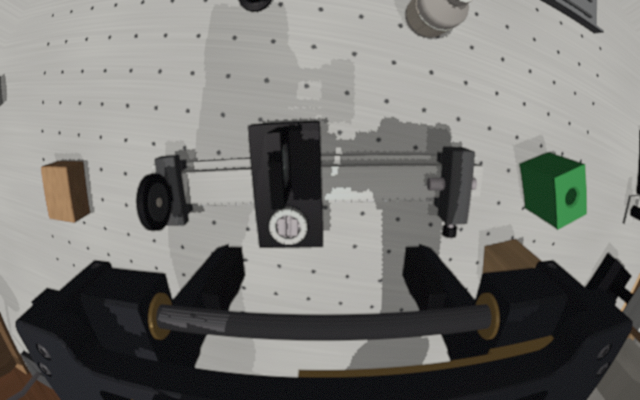

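The wrist view shows the screw at (288,227), the frame at (272,165), the stop on the right at (457,185) and the iris on the left. The frame top measures (566,10). I'll lower onto it and pinch.

```bash
python3 -m creep '[[[1,0.011,-0.023,0,0],[1,0.011,-0.023,0,0],[1,0,0,0.036,-1],[1,0,0,0.036,0],[1,0,0,0.036,0],[0,0,0,0,0],[0,0,0,0,0],[0,0,0,0,0]]]'; python3 -m creep '[[[0,0,0,0,0],[0,0,0,0,0],[0,0,0,0,0],[0,0,0,0,0]]]';python3 go.py 566 10 106 11
```

```text
t: 3.9
eef_pos: [566.0, 8.3, 109.6]
orientation: [0.0, 0.996, 0.094, 0.002]
wrist_force: [0.5, 0.1, -0.2]
gripper_width: 66.4
grasp_force: 0.0
t: 4.3
eef_pos: [564.8, 8.4, 107.9]
orientation: [0.0, 0.996, 0.094, 0.0]
wrist_force: [0.3, -0.2, 0.2]
gripper_width: 34.2
grasp_force: 0.0
t 4.3 p [564.8   8.4 107.9] ang 10.84 tilt 0.03 shift mm [ 1.5 -1.3  1.9] yaw -0.16 F [ 0.3 -0.2  0.2] w 34.2
```

```bash
python3 -m creep '[[[0,0,0,0,0],[0,0,0,0,0],[0,0,0,0,0],[0,0,0,0,0],[0,0,0,0,0]]]'
```

```text
t: 4.8
eef_pos: [564.5, 8.5, 107.5]
orientation: [-0.0, 0.996, 0.094, -0.0]
wrist_force: [-0.1, 0.0, 1.1]
gripper_width: 0.4
grasp_force: 0.0
```

Run:
```python
from h import *
np.set_printoptions(precision=1,suppress=True)
s,p,M=st(); c=eyes.camera('wrist'); save(c,'w2.png'); print(p,np.array(c['mtx']),s['wrist_force'],s['gripper_width'])
print(proj(c,p,(p,M)))
for n,z in dict(lens_frame_top=120,slot_bottom=52.5).items():
  for d in finder.pinpoint('wrist',n)[:2]: print(n,round(d['conf'],2),np.array(d['point']),atz(c,d['point'],z,(p,M)))
```

```text
[564.5   8.5 107.5] [[309.7   0.  323.4]
 [  0.  309.7 202. ]
 [  0.    0.    1. ]] [-0.1  0.   1.1] 0.39548523636013344
[325.8 242.9]
lens_frame_top 0.59 [322.1 251.2] [565.   10.8 120. ]
```

View pics/w2.png

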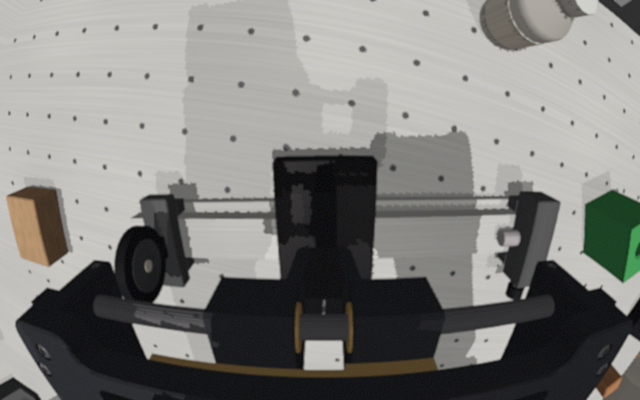

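The carriage is centred under the hand, but the reported width is 0.4 mm, which would mean nothing is gripped. I'll brighten a crop to check.

Run:
```python
import cv2,numpy as np
a=cv2.imread('pics/w2.png')[140:380,220:430]; b=cv2.imread('pics/w1.png')[110:255,230:340]
f=lambda i,s:cv2.resize((255*(i/255.)**.45).astype('uint8'),None,fx=s,fy=s,interpolation=cv2.INTER_CUBIC)
A=f(a,2.4);B=f(b,3.2); H=max(A.shape[0],B.shape[0]); P=lambda i:cv2.copyMakeBorder(i,0,H-i.shape[0],0,0,0)
o=np.hstack([P(A)[:,:450],P(B)[:,:350]]); cv2.imwrite('pics/c3.png',o); print(o.shape)
```

```text
(576, 800, 3)
```

View pics/c3.png

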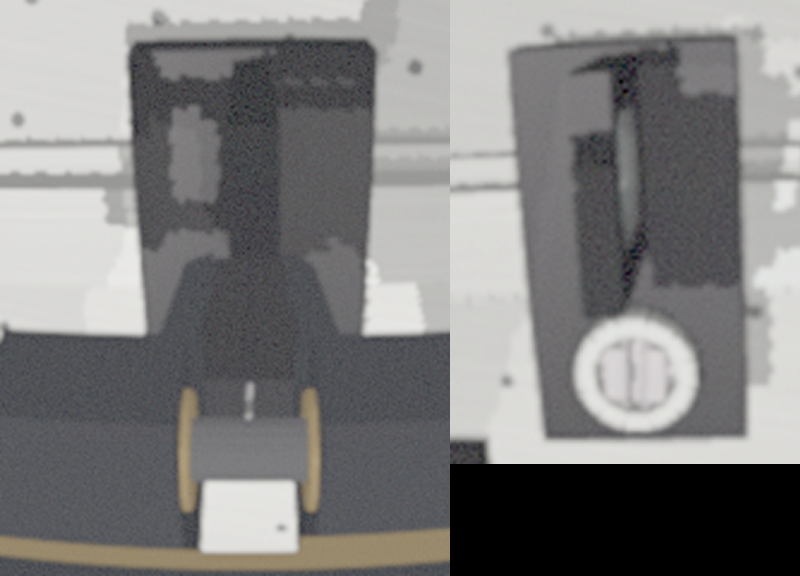

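Run:
```python
from h import *
np.set_printoptions(precision=0,suppress=True)
c=eyes.camera('wrist'); 
Rz=lambda a:np.array([[np.cos(a),-np.sin(a),0],[np.sin(a),np.cos(a),0],[0,0,1]])
def M_(a): a=np.radians(a); x=np.array([np.cos(a),np.sin(a),0]); z=np.array([0,0,-1.]); return np.c_[x,np.cross(z,x),z]
o=np.array([529,2,30.]); A=Rz(np.radians(11))
for nm,p,a in(('w1',[551.9,-38.7,215.5],9.95),('w2',[564.5,8.5,107.5],10.8)):
  print(nm)
  for l,q in dict(saddleFL=(75,40,20),saddleFR=(75,-40,20),saddleNL=(-75,40,20),saddleNR=(-75,-40,20),frTopFar=(71,0,90),frTopMid=(36,0,90),frTopNear=(1,0,90),frBotFar=(71,0,20),frBotNear=(1,0,20),screw=(-42,0,22.5)).items():
    print(l,proj(c,o+A@np.array(q,float),(np.array(p),M_(a))))
```

```text
w1
saddleFL [246. 125.]
saddleFR [320. 122.]
saddleNL [258. 249.]
saddleNR [322. 249.]
frTopFar [272. 134.]
frTopMid [274. 174.]
frTopNear [277. 211.]
frBotFar [283. 127.]
frBotNear [286. 189.]
screw [288. 225.]
w2
saddleFL [271. 162.]
saddleFR [378. 161.]
saddleNL [283. 320.]
saddleNR [367. 320.]
frTopFar [325. 194.]
frTopMid [325. 253.]
frTopNear [325. 302.]
frBotFar [325. 166.]
frBotNear [325. 250.]
screw [325. 294.]
```

The projected model fits both pictures to within about 4 px, and the frame should be between the fingers. I'll test it with a short gentle pull toward the stop, since there is about 130 mm free there.

```bash
python3 -m creep '[[[0,0,0.005,0,0],[0,0,0.008,0,0],[0,0,0.008,0,0]]]'; python3 -m creep '[[[0,0,0,0,0],[0,0,0,0,0]]]'
python3 - <<'E'
from h import *
s,p,M=st(); c=eyes.camera('wrist'); save(c,'w4.png'); print(p,s['wrist_force'],s['moment'],s['gripper_width'])
A=np.hstack([cv2.imread('pics/w2.png')[130:380,200:450],cv2.imread('pics/w4.png')[130:380,200:450]])
cv2.imwrite('pics/c5.png',cv2.resize((255*(A/255.)**.45).astype('uint8'),None,fx=1.6,fy=1.6))
E
```

```text
t: 5.3
eef_pos: [568.7, -13.2, 107.5]
orientation: [0.0, 0.996, 0.094, -0.0]
wrist_force: [0.1, 0.1, -0.0]
gripper_width: 0.3
grasp_force: 0.0
t: 5.5
eef_pos: [568.5, -12.7, 107.5]
orientation: [-0.0, 0.996, 0.094, -0.0]
wrist_force: [-0.7, -0.3, 0.7]
gripper_width: 0.7
grasp_force: 0.0
[568.53610507 -12.65630781 107.46345896] [-0.69462232 -0.34431986  0.74248795] [0.04947279 0.00761501 0.0403345 ] 0.6603375503160991
```

View pics/c5.png

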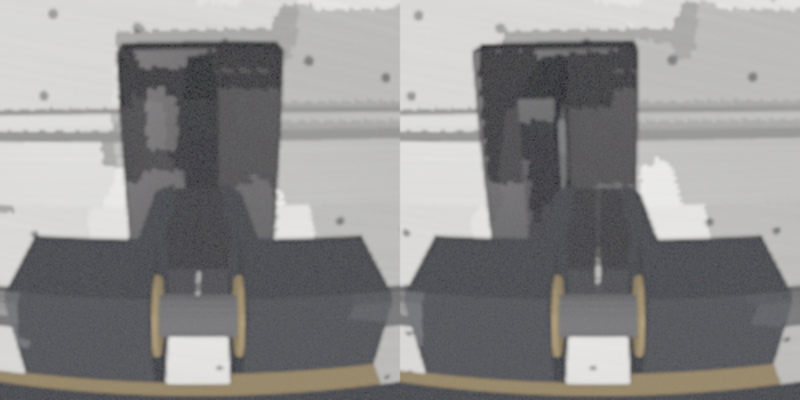

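Run:
```python
from h import *
np.set_printoptions(precision=2,suppress=True)
s,p,M=st(); c=eyes.camera('scene'); 
print(np.array(eyes.camera('wrist')['T_tool_cam']))
a=np.asarray(c['img'])[...,::-1].astype(float)
tip=p+[0,0,-11]; q=proj(c,tip); f=proj(c,[564.3,8.9,120]); print(q,f,proj(c,p))
y0,x0=int(q[1])-75,int(q[0])-100
b=cv2.resize((255*(a[y0:y0+150,x0:x0+200]/255.)**.5).astype('uint8'),None,fx=4,fy=4,interpolation=cv2.INTER_CUBIC)
for P,col in((q,(0,0,255)),(f,(0,255,0))): cv2.circle(b,tuple(int(v) for v in (P-[x0,y0])*4),5,col,1)
cv2.imwrite('pics/s6.png',b)
```

```text
[[  -0.     -0.95   -0.32   83.3 ]
 [   1.     -0.     -0.     -1.36]
 [  -0.     -0.32    0.95 -168.82]
 [   0.      0.      0.      1.  ]]
[299.45 200.57] [305.02 188.84] [299.4  197.53]
```

View pics/s6.png

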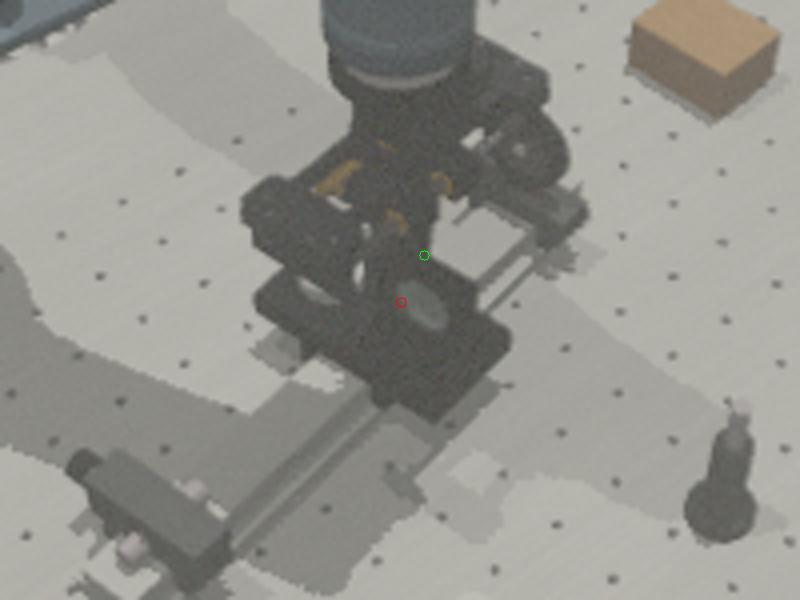

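The fingers are beside the frame on the stop side at about (390,280), closed and empty. The frame did not move, so they probably closed just above its top edge. I'll retry about 20 mm lower.

```bash
python3 -m creep '[[[1,0,0,-0.045,0],[1,0,0,0,0],[1,0,-0.011,0,0],[1,0,-0.011,0,0],[1,0,0,0,0],[1,0,0,0,0],[1,0,0,0,0],[1,0,0,0,0]]]'; python3 -m creep '[[[1,0,0,0.03,0],[1,0,0,0.02,0],[1,0,0,0.008,0],[1,0,0,0.008,0],[0,0,0,0,0],[0,0,0,0,0],[0,0,0,0,0],[0,0,0,0,0]]]';python3 -m creep '[[[0,0,0,0,0],[0,0,0,0,0],[0,0,0,0,0],[0,0,0,0,0],[0,0,0,0,0],[0,0,0,0,0],[0,0,0,0,0]]]'
```

```text
t: 6.45
eef_pos: [564.3, 9.0, 152.2]
orientation: [0.0, 0.996, 0.094, -0.0]
wrist_force: [-0.7, -0.5, -0.4]
gripper_width: 62.4
grasp_force: 0.0
t: 7.25
eef_pos: [564.9, 9.4, 87.2]
orientation: [0.0, 0.996, 0.094, 0.001]
wrist_force: [0.1, 0.1, 0.2]
gripper_width: 58.4
grasp_force: 0.0
t: 7.95
eef_pos: [564.6, 8.3, 86.5]
orientation: [0.001, 0.996, 0.094, 0.0]
wrist_force: [1.2, -3.7, -0.8]
gripper_width: 11.5
grasp_force: 30.0
```

Gripped: width 11.5 mm, grip force 30 N. I'll drag the carriage about 100 mm, then creep.

```bash
python3 -m creep '[[[0,0,0.008,0,0],[0,0,0.015,0,0],[0,0,0.015,0,0],[0,0,0.015,0,0],[0,0,0.015,0,0],[0,0,0.015,0,0],[0,0,0.015,0,0],[0,0,0.008,0,0]]]'; python3 -m creep '[[[0,0,0.002,0,0],[0,0,0.002,0,0],[0,0,0,0,0]]]'
python3 - <<'E'
from h import *
np.set_printoptions(precision=1,suppress=True)
s,p,M=st(); print(p,M.T@np.array(s['wrist_force']))
for cam in('wrist','top'):
  c=eyes.camera(cam); save(c,cam+'7.png')
  for n,z in dict(carriage=30,lens_frame_top=120,stop=30,slot_bottom=52.5).items():
    for d in finder.pinpoint(cam,n)[:1]: print(cam,n,round(d['conf'],2),np.array(d['point']),atz(c,d['point'],z,(p,M)))
E
```

```text
t: 8.75
eef_pos: [585.0, -92.5, 86.5]
orientation: [-0.002, 0.995, 0.095, 0.001]
wrist_force: [0.4, 6.7, 0.0]
gripper_width: 12.0
grasp_force: 30.0
t: 9.05
eef_pos: [585.6, -95.8, 86.5]
orientation: [-0.002, 0.995, 0.095, 0.001]
wrist_force: [1.4, 5.6, -1.3]
gripper_width: 11.7
grasp_force: 30.0
[585.6 -95.8  86.5] [ 2.4 -5.2  1.4]
wrist carriage 0.88 [325.  247.2] [ 554.4 -101.4   30. ]
wrist lens_frame_top 0.93 [322.  268.6] [587.1 -93.4 120. ]
wrist stop 0.6 [437.  245.8] [ 572.  -195.3   30. ]
wrist slot_bottom 0.52 [322.3 311.1] [ 506.5 -108.4   52.5]
top carriage 0.62 [365.5 227. ] [ 553.2 -109.8   30. ]
top slot_bottom 0.7 [363.9 226. ] [ 555.2 -103.5   52.5]
```

```bash
python3 -m creep '[[[0,0,0.002,0,0],[0,0,0.002,0,0],[0,0,0.002,0,0],[0,0,0.002,0,0],[0,0,0.002,0,0],[0,0,0.002,0,0],[0,0,0.001,0,0],[0,0,0.001,0,0]]]'; python3 -m creep '[[[0,0,0.0008,0,0],[0,0,0.0008,0,0],[0,0,0.0008,0,0],[0,0,0.0008,0,0]]]'
```

```text
t: 10.35
eef_pos: [588.2, -108.9, 86.5]
orientation: [-0.002, 0.995, 0.096, 0.001]
wrist_force: [1.0, 6.4, 0.2]
gripper_width: 11.4
grasp_force: 30.0
t: 10.75
eef_pos: [588.9, -111.9, 86.5]
orientation: [-0.002, 0.995, 0.096, 0.001]
wrist_force: [0.5, 5.8, -0.2]
gripper_width: 11.6
grasp_force: 30.0
```

```bash
python3 -m creep '[[[0,0,0.0008,0,0],[0,0,0.0008,0,0],[0,0,0.0008,0,0],[0,0,0.0008,0,0]]]';python3 -m creep '[[[0,0,0.0008,0,0],[0,0,0.0008,0,0],[0,0,0.0008,0,0],[0,0,0.0008,0,0]]]'
```

```text
t: 11.15
eef_pos: [589.5, -115.1, 86.5]
orientation: [-0.002, 0.995, 0.096, 0.001]
wrist_force: [0.9, 5.8, -1.2]
gripper_width: 11.7
grasp_force: 30.0
t: 11.55
eef_pos: [590.1, -117.7, 86.5]
orientation: [-0.002, 0.995, 0.096, 0.001]
wrist_force: [1.3, 7.7, 0.0]
gripper_width: 11.6
grasp_force: 30.0
```

```bash
for i in 1; do python3 -m creep '[[[0,0,0.0007,0,0],[0,0,0.0007,0,0],[0,0,0.0007,0,0]]]' | grep -E 'eef|wrist'; done;  python3 -m creep '[[[0,0,0.0007,0,0],[0,0,0.0007,0,0],[0,0,0.0007,0,0]]]' | grep -E 'eef|wrist'
python3 -m creep '[[[0,0,0.0007,0,0],[0,0,0.0007,0,0],[0,0,0.0007,0,0]]]' | grep -E 'eef|wrist'
```

```text
eef_pos: [590.1, -117.7, 86.5]
wrist_force: [-1.6, 12.3, 3.2]
eef_pos: [590.0, -117.6, 86.4]
wrist_force: [-3.6, 16.1, 4.7]
eef_pos: [590.0, -117.7, 86.5]
wrist_force: [-4.9, 21.8, 6.7]
```

Contact with the nose at y≈-117.7. I'll relax the push, release and rise.

```bash
python3 -m creep '[[[0,0,-0.002,0,0],[0,0,-0.002,0,0],[0,0,-0.0012,0,0],[0,0,0,0,0]]]' | grep -E 'eef|wrist';python3 -m creep '[[[1,0,0,0,0],[1,0,0,0,0],[1,0,0,0,0],[1,0,0,-0.03,0],[1,0,0,-0.05,0],[1,0,0,-0.05,0],[1,0,0,-0.02,0],[1,0,0,0,0]]]'
python3 go.py 455.5 -345.5 230 11
python3 - <<'E'
from h import *
np.set_printoptions(precision=2,suppress=True)
s,p,M=st(); print(np.array(s['joint_positions']))
for cam in('wrist','top'):
  c=eyes.camera(cam); save(c,cam+'8.png')
  for n,z in dict(carriage=30,lens_frame_top=120,stop=30,slot_bottom=52.5,driver_handle=133,stand_hole=85).items():
    for d in finder.pinpoint(cam,n)[:1]: print(cam,n,round(d['conf'],2),np.array(d['point']),atz(c,d['point'],z,(p,M)))
E
```

```text
eef_pos: [590.1, -117.7, 86.5]
wrist_force: [0.1, 10.2, 1.3]
t: 13.65
eef_pos: [591.9, -123.9, 240.5]
orientation: [0.001, 0.996, 0.094, 0.003]
wrist_force: [-0.4, 0.4, -0.0]
gripper_width: 73.8
grasp_force: 0.0
t 13.65 p [ 591.9 -123.9  240.5] ang 10.77 tilt 0.41 shift mm [-175.5  192.2    9.9] yaw -0.23 F [-0.4  0.4 -0. ] w 73.8
[ 0.33  0.45 -0.27  1.63  0.13  1.07 -1.36]
wrist carriage 0.65 [316.7 195.3] [ 556.27 -121.03   30.  ]
wrist lens_frame_top 0.79 [314.9 187.4] [ 591.35 -114.48  120.  ]
wrist stop 0.78 [376.1 194.8] [ 571.18 -196.44   30.  ]
wrist slot_bottom 0.61 [317.8 237.4] [ 508.45 -131.49   52.5 ]
wrist stand_hole 0.74 [455.6 303.8] [ 453.63 -336.83   85.  ]
top carriage 0.79 [371.6 227.4] [ 552.6 -124.7   30. ]
top lens_frame_top 0.69 [378.2 209.8] [ 591.9  -128.07  120.  ]
top stop 0.44 [473.9 276. ] [ 441.65 -374.97   30.  ]
top slot_bottom 0.66 [374.1 241.3] [ 519.47 -128.61   52.5 ]
top driver_handle 0.67 [475.1 275.8] [ 450.5  -344.39  133.  ]
top stand_hole 0.71 [474.1 211. ] [ 596.65 -356.73   85.  ]
```

```bash
python3 -m creep '[[[1,-0.031,0.036,0,0],[1,-0.031,0.036,0,0],[1,-0.031,0.036,0,0],[1,-0.031,0.036,0,0],[1,-0.031,0.036,0,0],[1,-0.01,0.003,0,0],[1,0,0,0,0],[1,0,0,0,0]]]'
python3 - <<'E'
from h import *
np.set_printoptions(precision=2,suppress=True)
s,p,M=st(); print(p,np.array(s['joint_positions']))
c=eyes.camera('wrist'); save(c,'w9.png')
for n,z in dict(driver_handle=133,stand_hole=85).items():
    for d in finder.pinpoint('wrist',n)[:2]: print(n,round(d['conf'],2),np.array(d['point']),atz(c,d['point'],z,(p,M)))
d=finder.silhouettes('wrist','driver_handle')[0]; ys,xs=np.nonzero(d['mask']); print(d['conf'],xs.min(),xs.max(),ys.min(),ys.max())
q=proj(c,[455,-345,163],(p,M)); x0,y0=int(q[0])-100,int(q[1])-75; print(x0,y0,q)
b=cv2.resize((255*(np.asarray(c['img'])[max(y0,0):y0+150,x0:x0+200,::-1]/255.)**.6).astype('uint8'),None,fx=4,fy=4,interpolation=cv2.INTER_CUBIC); cv2.imwrite('pics/d9.png',b)
E
```

```text
t: 15.15
eef_pos: [463.1, -332.1, 236.6]
orientation: [-0.0, 0.995, 0.095, 0.0]
wrist_force: [0.4, 0.4, -0.6]
gripper_width: 88.2
grasp_force: 0.0
[ 463.1  -332.11  236.62] [ 0.7   0.39 -0.2   1.72  0.09  1.04 -0.91]
driver_handle 0.81 [333.6 206.1] [ 452.03 -342.39  133.  ]
driver_handle 0.49 [ 41.4 103.2] [513.33  22.68 133.  ]
stand_hole 0.67 [375.7  56.3] [ 601.87 -358.16   85.  ]
stand_hole 0.58 [330.4 189. ] [ 454.24 -339.94   85.  ]
0.69 313 350 172 230
238 140 [338.44 215.23]
```

View pics/d9.png

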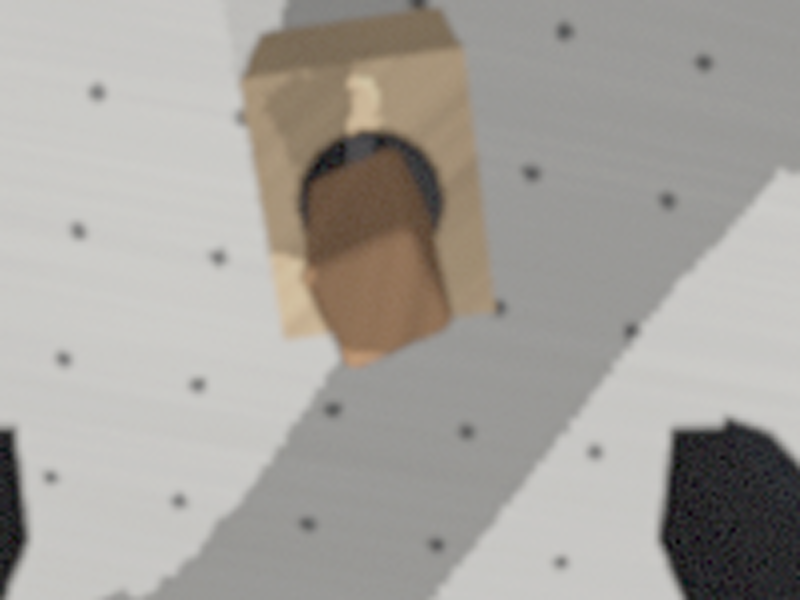

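The crop shows the handle's top face with corners at about (308,273), (412,228), (450,322) and (345,365). The guard collar sits on the stand top behind it.

```bash
python3 - <<'E'
from h import *
np.set_printoptions(precision=1,suppress=True)
s,p,M=st(); c=eyes.camera('wrist')
P=np.array([atz(c,(238+u/4,140+v/4),163,(p,M)) for u,v in((308,273),(412,228),(450,322),(345,365))])
print(P,P.mean(0))
for i in range(4):
    e=P[(i+1)%4]-P[i]; print(np.hypot(*e[:2]),np.degrees(np.arctan2(e[1],e[0])))
g=[atz(c,(238+u/4,140+v/4),91,(p,M)) for u,v in((302,200),(440,200),(371,133))]; print(np.array(g))
E
python3 go.py 455 -344 130 11
```

```text
[[ 457.6 -324.5  163. ]
 [ 471.3 -343.7  163. ]
 [ 452.5 -355.9  163. ]
 [ 438.5 -336.   163. ]] [ 455. -340.  163.]
23.612696222402242 -54.48753095521586
22.517828526104374 -147.02772892510546
24.31710104852876 124.93423505059404
22.315232872260125 31.140382341417805
[[ 451.7 -322.1   91. ]
 [ 458.6 -358.    91. ]
 [ 473.  -336.4   91. ]]
t 15.4 p [ 463.1 -332.3  236.5] ang 10.98 tilt 0.03 shift mm [-10.2  10.  106.5] yaw -0.02 F [ 0.5 -0.5 -0.1] w 88.5
```

Known sizes come out about 10 % too small (handle 23.2 instead of 26, collar 36.6 instead of 40). Together with the missed first pinch, this suggests the tool is really about 25 mm higher than reported. I'll solve for the offset.

Run:
```python
from h import *
np.set_printoptions(precision=1,suppress=True)
s,p0,M=st(); c=eyes.camera('wrist')
for dz in(0,15,20,25,30):
    p=p0+[0,0,dz]
    P=np.array([atz(c,(238+u/4,140+v/4),163,(p,M)) for u,v in((308,273),(412,228),(450,322),(345,365))])
    L=np.mean([np.hypot(*(P[(i+1)%4]-P[i])[:2]) for i in range(4)])
    g=[atz(c,(238+u/4,140+v/4),91,(p,M)) for u,v in((302,200),(440,200),(371,133))]
    e=P[1]-P[0];f=P[0]-P[3]; print(dz,L,P.mean(0)[:2],np.linalg.norm(g[1]-g[0]),(g[0]+g[1])[:2]/2,np.degrees(np.arctan2(e[1],e[0])),np.degrees(np.arctan2(f[1],f[0])))
    d=finder.pinpoint('wrist','driver_handle')[0]['point'] if dz in(0,25) else None
    if d is not None: print(atz(c,d,133,(p,M)))
```

```text
0 23.187445300138727 [ 454.7 -340.3] 36.561363490727665 [ 454.8 -340.3] -54.51808083674016 31.107346752398772
[ 451.6 -338.6  133. ]
15 24.622573788343345 [ 449.2 -341.9] 38.305948743851 [ 450.6 -341.5] -54.518080836740076 31.107346752398797
20 25.10094995107823 [ 447.3 -342.4] 38.887477161558735 [ 449.1 -341.9] -54.51808083674014 31.107346752398836
25 25.579326113813117 [ 445.5 -342.9] 39.46900557926648 [ 447.7 -342.3] -54.51808083674019 31.107346752398872
[ 443.1 -340.8  133. ]
30 26.057702276547978 [ 443.6 -343.5] 40.050533996974266 [ 446.3 -342.7] -54.51808083674015 31.107346752398932
```

```bash
python3 -m creep '[[[1,-0.010,0.010,0,0],[1,0,0,0,-8.5],[1,0,0,0,-8.5],[1,0,0,0,-8.5],[1,0,0,0,-8.5],[1,0,0,0,-8.5],[1,0,0,0,-8.5],[1,0,0,0,-8.5]]]'>/dev/null; python3 -m creep '[[[1,0,0,0,-8.5],[1,0,0,0,-8.5],[1,0,0,0,-8.5],[1,0,0,0,-8.5],[1,0,0,0,-8.5],[1,0,0,0,-8.5],[1,0,0,0,-8.5],[1,0,0,0,-1.8]]]'; python3 -m creep '[[[1,0,0,0,0],[1,0,0,0,0]]]' >/dev/null
python3 - <<'E'
from h import *
np.set_printoptions(precision=1,suppress=True)
s,p,M=st(); print(p,np.degrees(np.arctan2(M[1,0],M[0,0])),np.array(s['joint_positions']))
c=eyes.camera('wrist'); save(c,'w10.png')
for n,z in dict(driver_handle=133,stand_hole=85).items():
    for d in finder.pinpoint('wrist',n)[:2]:
        print(n,round(d['conf'],2),np.array(d['point']),[atz(c,d['point'],z,(p+[0,0,k],M))[:2] for k in(0,15,30)])
d=finder.silhouettes('wrist','driver_handle')[0]; ys,xs=np.nonzero(d['mask']); print(d['conf'],xs.min(),xs.max(),ys.min(),ys.max())
x0,y0=int(xs.mean())-70,int(ys.mean())-50; print(x0,y0)
b=cv2.resize((255*(np.asarray(c['img'])[y0:y0+105,x0:x0+140,::-1]/255.)**.6).astype('uint8'),None,fx=5.5,fy=5.5,interpolation=cv2.INTER_CUBIC); cv2.imwrite('pics/d10.png',b)
E
```

```text
t: 17.15
eef_pos: [453.2, -346.5, 236.3]
orientation: [-0.0, 0.409, 0.913, -0.0]
wrist_force: [-0.4, 0.3, -0.6]
gripper_width: 87.9
grasp_force: 0.0
[ 453.8 -345.7  236.5] 131.43896227179263 [ 1.   0.4 -0.6  1.7  0.3  1.1  1.1]
driver_handle 0.94 [328.  192.1] [array([ 455.4, -341. ]), array([ 458.6, -344.3]), array([ 461.8, -347.5])]
stand_hole 0.7 [405.6 263.4] [array([ 596.6, -356.3]), array([ 605.9, -359.8]), array([ 615.2, -363.3])]
0.55 308 345 160 214
257 136
```

View pics/d10.png

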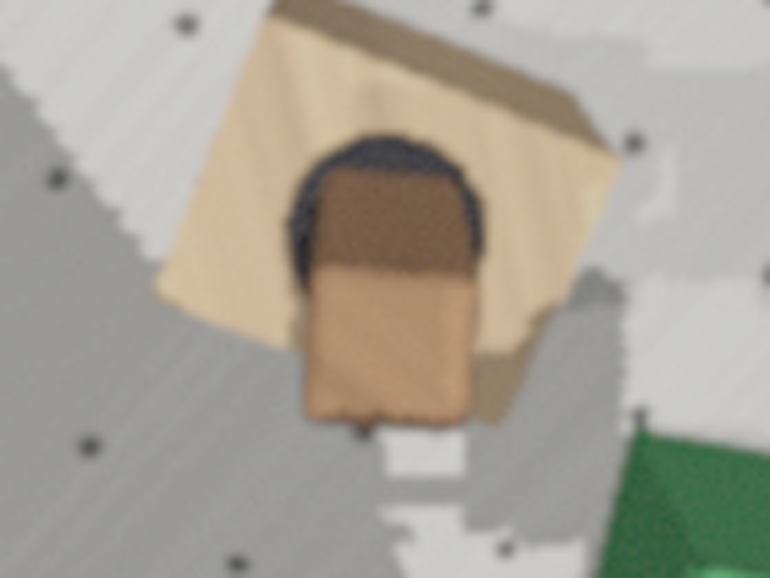

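Both views agree on a handle centre of about (454,-340.5), and the square is nearly aligned with the tool now. I'll centre over it and descend.

```bash
python3 -m creep '[[[1,0.0038,0.004,0.02,5],[1,0,0,0.045,0],[1,0,0,0.04,0],[1,0,0,0.02,0],[0,0,0,0,0],[0,0,0,0,0],[0,0,0,0,0],[0,0,0,0,0]]]'; python3 -m creep '[[[0,0,0,0,0],[0,0,0,0,0],[0,0,0,0,0],[0,0,0,0,0],[0,0,0,0,0],[0,0,0,0,0]]]'
```

```text
t: 18.35
eef_pos: [455.5, -340.5, 113.1]
orientation: [0.001, 0.449, 0.893, -0.0]
wrist_force: [-0.5, -0.9, 0.5]
gripper_width: 57.9
grasp_force: 0.0
t: 18.95
eef_pos: [454.5, -339.9, 111.6]
orientation: [-0.0, 0.449, 0.894, -0.0]
wrist_force: [-0.3, -0.1, 1.7]
gripper_width: 25.4
grasp_force: 29.9
```

Gripped at 25.4 mm, so well aligned. I'll lift straight out and look at the blade.

```bash
python3 -m creep '[[[0,0,0,-0.01,0],[0,0,0,-0.02,0],[0,0,0,-0.025,0],[0,0,0,-0.025,0],[0,0,0,-0.02,0],[0,0,0,0,0]]]'
python3 - <<'E'
from h import *
np.set_printoptions(precision=1,suppress=True)
s,p,M=st(); print(p,np.degrees(np.arctan2(M[1,0],M[0,0])),np.array(s['joint_positions']))
c=eyes.camera('wrist'); save(c,'w11.png')
for n in('driver_tip','driver_handle','stand_hole'):
    for d in finder.pinpoint('wrist',n)[:2]:
        o,r=ray(c,d['point'],(p,M)); T=p-[0,0,100.6]; print(n,round(d['conf'],2),np.array(d['point']),'atz',atz(c,d['point'],T[2],(p,M)),atz(c,d['point'],85,(p,M)))
print('pred tip',proj(c,p-[0,0,100.6],(p,M)))
E
```

```text
t: 19.55
eef_pos: [456.3, -340.5, 214.5]
orientation: [0.003, 0.449, 0.894, -0.0]
wrist_force: [0.4, 0.1, -1.3]
gripper_width: 25.3
grasp_force: 29.9
[ 456.3 -340.5  214.5] 126.63800845831764 [ 1.   0.5 -0.6  1.7  0.3  1.   0.9]
driver_tip 0.97 [320.5 197. ] atz [ 455.4 -343.5  113.9] [ 460.8 -351.2   85. ]
driver_handle 0.81 [320.6 262. ] atz [ 495.8 -398.3  113.9] [ 505.6 -411.9   85. ]
stand_hole 0.64 [412.5 266.5] atz [ 576.8 -347.6  113.9] [ 595.2 -355.8   85. ]
stand_hole 0.59 [323.1 181.7] atz [ 448.7 -330.4  113.9] [ 453.4 -336.7   85. ]
pred tip [323.2 195.1]
```

View pics/w11.png

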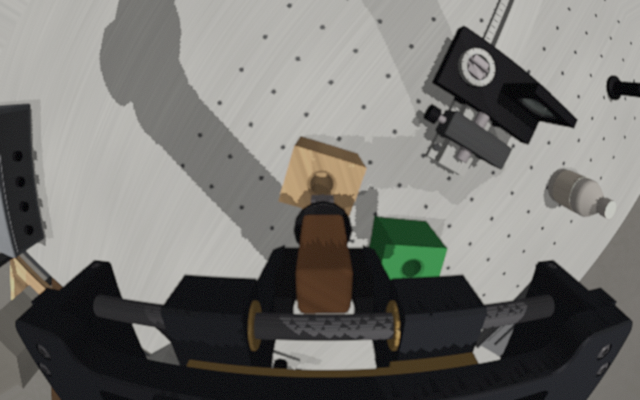

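The blade hangs below the guard at about (321,197), as predicted. The real screw shows at (478,66), and the stand hole at (322,183) is now empty. I'll carry the driver over the screw and tell the blade's direction from its silhouette.

```bash
python3 -m creep '[[[0,0.02,0.025,0,0],[0,0.027,0.034,0,0],[0,0.027,0.034,0,0],[0,0.027,0.034,0,0],[0,0.02,0.026,0,0],[0,0.012,0.016,0,0],[0,0,0,0,0],[0,0,0,0,0]]]'
python3 - <<'E'
from h import *
np.set_printoptions(precision=1,suppress=True,linewidth=200)
s,p,M=st(); print(p,np.degrees(np.arctan2(M[1,0],M[0,0])),np.array(s['joint_positions']))
c=eyes.camera('wrist'); save(c,'w12.png')
for n in('driver_tip','slot_bottom'):
    for d in finder.pinpoint('wrist',n)[:2]:
        print(n,round(d['conf'],2),np.array(d['point']),'atz',atz(c,d['point'],113.9,(p,M)),atz(c,d['point'],52.5,(p,M)))
d=finder.silhouettes('wrist','driver_tip')[0]; m=d['mask']; r0=np.nonzero(m.any(1))[0][0]; print(d['conf'],r0)
for r in range(r0,r0+50,3):
    x=np.nonzero(m[r])[0]; print(r,x.min(),x.max(),end=' | ')
g=cv2.cvtColor(np.asarray(c['img']),cv2.COLOR_RGB2GRAY); print(); print(g[170:225:2,285:365:2])
E
```

```text
t: 20.55
eef_pos: [510.1, -132.7, 210.6]
orientation: [-0.001, 0.449, 0.894, -0.0]
wrist_force: [0.1, 0.4, -2.0]
gripper_width: 25.6
grasp_force: 29.9
[ 510.1 -132.7  210.6] 126.66095988000394 [ 0.7  0.4 -0.7  1.8  0.3  1.   0.5]
driver_tip 0.82 [322.3 196.1] atz [ 508.7 -132.6  113.9] [ 520.  -148.4   52.5]
0.63 194
194 321 323 | 197 312 334 | 200 310 334 | 203 310 335 | 206 305 341 | 209 302 344 | 212 299 345 | 215 298 347 | 218 296 349 | 221 296 349 | 224 295 350 | 227 294 351 | 230 293 351 | 233 294 351 | 236 295 350 | 239 295 349 | 242 297 348 | 
[[179 179 177 ...  31  32  33]
 [178 178 176 ...  34  33  33]
 [178 176 177 ...  28  33  33]
 ...
 [ 25  37  66 ...  28  29  18]
 [ 11   8  11 ...  27  29  25]
 [ 14  14  11 ...  30  30  22]]
```

The blade's mask is about 22 mm wide across the image, so its width lies along tool y. I'll get the slot's angle from the saved wrist pictures by rectifying the screw head.

Run:
```python
from h import *
np.set_printoptions(precision=1,suppress=True,linewidth=200)
c=eyes.camera('wrist')
def M_(a): a=np.radians(a); x=np.array([np.cos(a),np.sin(a),0]); z=np.array([0,0,-1.]); return np.c_[x,np.cross(z,x),z]
for nm,p,a,g in(('w1',[551.9,-38.7,215.5],9.95,(289,227)),('wrist8',[591.9,-123.9,240.5],10.77,(318,237)),('w11',[456.3,-340.5,214.5],126.64,(478,67))):
  p=np.array(p); im=cv2.cvtColor(cv2.imread(f'pics/{nm}.png'),cv2.COLOR_BGR2GRAY)
  o=atz(c,g,60.5,(p,M_(a))); n=np.arange(-40,40.1,.5)
  mp=np.array([[proj(c,o+[x,y,0],(p,M_(a))) for y in n] for x in n],np.float32)
  r=cv2.GaussianBlur(cv2.remap(im,mp[...,0],mp[...,1],cv2.INTER_CUBIC),(5,5),0)
  # centre: bright blob (collar+head)
  _,b=cv2.threshold(r[30:-30,30:-30],0,255,cv2.THRESH_OTSU); k,L,S,C=cv2.connectedComponentsWithStats(b)
  i=1+np.argmin(np.hypot(*(C[1:]-50).T)+ (S[1:,4]<400)*1e3); hull=cv2.convexHull(np.argwhere(L==i)[:,::-1].astype(np.int32)); (cx,cy),(w,h),_=cv2.fitEllipse(hull)
  X,Y=np.meshgrid(n,n,indexing='ij'); cw=np.array([(cy+30)/2-40,(cx+30)/2-40]); dx,dy=X-cw[0],Y-cw[1]; R0=np.hypot(dx,dy)
  v=r.astype(float); best=[]
  for t in range(-60,121,2):
    u=np.radians(t); off=-dx*np.sin(u)+dy*np.cos(u); q=R0<11
    best.append((v[q&(abs(off)>4)].mean()-v[q&(abs(off)<2)].mean(),t))
  print(nm,'centre',(o[:2]+cw),'diam',w/2,h/2,'slot ang',sorted(best)[::-1][:6])
  cv2.imwrite('pics/r_'+nm+'.png',r)
```

```text
w1 centre [491.1  -7.6] diam 44.12520980834961 44.58079147338867 slot ang [(np.float64(26.361297998030835), 12), (np.float64(26.349800473959476), 16), (np.float64(26.278331181208898), 10), (np.float64(26.081482593037208), 14), (np.float64(26.04472989195679), 8), (np.float64(26.028591983555998), 18)]
wrist8 centre [ 514.9 -132.1] diam 44.250038146972656 44.858516693115234 slot ang [(np.float64(16.5325458830643), -8), (np.float64(16.515270314072694), -6), (np.float64(16.444809866392603), -4), (np.float64(16.3235204804067), -10), (np.float64(16.165120593692023), 0), (np.float64(16.129030827234402), 2)]
w11 centre [ 514.1 -131.1] diam 43.95711898803711 44.49639892578125 slot ang [(np.float64(61.356985268927716), 8), (np.float64(61.19246098439376), 6), (np.float64(61.045116663225286), 10), (np.float64(60.21519642339695), 4), (np.float64(60.05149357445566), 12), (np.float64(59.23222111965599), 2)]
```

```bash
python3 -m creep '[[[0,-0.001,0.005,0,0],[0,0,0,0.01,7.4],[0,0,0,0.01,7.4],[0,0,0,0.005,7.4],[0,0,0,0.005,7.4],[0,0,0,0,0],[0,0,0,0,0],[0,0,0,0,0]]]'
cat > look.py <<'E'
from h import *
import sys
np.set_printoptions(precision=1,suppress=True,linewidth=200)
s,p,M=st(); a=np.degrees(np.arctan2(M[1,0],M[0,0])); print(p,a,M[:,2])
c=eyes.camera('wrist'); save(c,sys.argv[1]+'.png'); S=np.array([514.5,-131.6,60.5]); zt=p[2]-100.6
print('pred screw top',proj(c,S,(p,M)),'pred tip',proj(c,p-[0,0,100.6],(p,M)),'tipz',zt)
for n,z in(('driver_tip',zt),('slot_bottom',52.5)):
  for d in finder.pinpoint('wrist',n)[:1]:
    q=atz(c,d['point'],z,(p,M)); print(n,round(d['conf'],2),np.array(d['point']),q,'in tool',(M.T@(q-p))[:2])
g=cv2.cvtColor(np.asarray(c['img']),cv2.COLOR_RGB2GRAY); u,v=proj(c,S,(p,M)).astype(int)
for r in range(v-26,v+24,2): print(r,' '.join('%3d'%k for k in g[r,u-30:u+31:2]))
E
python3 look.py w13
```

```text
t: 21.6
eef_pos: [515.8, -130.1, 181.8]
orientation: [0.0, 0.661, 0.75, 0.0]
wrist_force: [0.0, -0.2, -2.0]
gripper_width: 25.7
grasp_force: 29.9
[ 515.8 -130.1  181.8] 97.17617486946045 [ 0. -0. -1.]
pred screw top [322.5 190.5] pred tip [324.  195.5] tipz 81.19928680082953
driver_tip 0.87 [319.7 194.4] [ 511.7 -129.5   81.2] in tool [ 1.1 -4. ]
slot_bottom 0.92 [321.4 190. ] [ 513.6 -133.6   52.5] in tool [-3.2 -2.6]
164  42  42  44  44  38  31  34  29  34  32  32  31  31  30  29  30  30  31  29  33  28  31  32  35  31  28  30  28  27  29  32
166  44  41  40  43  38  31  29  31  32  31  31  29  32  34  39  43  41  34  32  27  32  32  30  27  29  32  30  30  32  30  32
168  40  40  41  42  40  33  30  32  30  31  38  50  68  86  91  93  93  72  71  52  36  31  29  27  33  29  32  30  32  27  27
170  39  40  40  42  41  33  32  29  30  47  79  97 125 149 154 155 155 133 134 110  77  54  35  30  31  29  27  32  28  29  26
172  39  38  41  38  39  37  30  34  61  99 148 165 164 173 174 175 175 165 170 165 144 117  73  36  31  30  27  31  30  29  27
174  38  39  40  40  34  32  31  71 1
[... 1822 characters left out ...]
  22  30  35  51  64 100 124 119  91  29  23  28  32  34  26
204  74  19  16  17  19  19  29  88 108  64  25  22  22  31  34  37  33  32  25  14  20  40  83  83  40  16  15  23  29  28  23
206  80  24  22  20  21  20  13  28  33  27  31  26  30  29  25  26  22  26  27  29  26  23  27  28  15  23  20  22  15  18  16
208  83  22  20  22  18  19  17  25  29  28  27  29  26  27  25  25  25  26  25  26  24  24  27  20  13  14  15  16  18  17  21
210 122  47  20  23  14  16  32  28  25  26  26  23  26  26  22  25  26  27  24  25  23  28  23  27  27  19  16  19  19  19  18
212 175  76  16  19  20  31  30  26  28  25  26  21  23  22  23  24  26  26  24  26  26  25  22  25  23  24  20  15  16  18  15
```

The screw is where predicted. The tool needs about -1.2 mm in its x, so I'll correct that and lower to just over the head.

```bash
python3 -m creep '[[[0,-0.0012,0,0.004,0],[0,0,0,0.004,0],[0,0,0,0.004,0],[0,0,0,0.003,0],[0,0,0,0,0]]]' | grep -E 'eef|force'; python3 -m creep '[[[0,0,0,0.001,0],[0,0,0,0.001,0],[0,0,0,0.001,0],[0,0,0,0,0]]]' | grep -E 'eef|force'; python3 -m creep '[[[0,0,0,0.001,0],[0,0,0,0.001,0],[0,0,0,0,0]]]' | grep -E 'eef|force'
```

```text
eef_pos: [515.2, -131.1, 165.9]
wrist_force: [0.6, -0.3, -1.8]
grasp_force: 29.9
eef_pos: [515.5, -131.3, 163.4]
wrist_force: [-0.2, 0.2, -1.2]
grasp_force: 29.9
eef_pos: [515.5, -131.2, 161.4]
wrist_force: [-0.3, -0.3, -1.2]
grasp_force: 29.9
```

```bash
python3 -m creep '[[[0,0,0,0.001,0],[0,0,0,0.001,0],[0,0,0,0,0]]]' | grep -E 'eef|force'; python3 -m creep '[[[0,0,0,0.001,0],[0,0,0,0,0]]]' | grep -E 'eef|force';python3 -m creep '[[[0,0,0,0.001,0],[0,0,0,0,0]]]' | grep -E 'eef|force'
```

```text
eef_pos: [515.5, -131.3, 159.4]
wrist_force: [0.0, -0.3, -2.2]
grasp_force: 29.9
eef_pos: [515.5, -131.3, 158.4]
wrist_force: [0.6, -0.0, -1.3]
grasp_force: 29.9
eef_pos: [515.5, -131.3, 157.4]
wrist_force: [-0.9, 0.0, -2.1]
grasp_force: 29.9
```

It is already 3.5 mm below the head's top with no force, so it's in the slot. I'll keep lowering to the floor.

```bash
python3 -m creep '[[[0,0,0,0.001,0],[0,0,0,0.001,0],[0,0,0,0,0]]]' | grep -E 'eef|force'; python3 -m creep '[[[0,0,0,0.001,0],[0,0,0,0,0]]]' | grep -E 'eef|force';python3 -m creep '[[[0,0,0,0.001,0],[0,0,0,0,0]]]' | grep -E 'eef|force'
```

```text
eef_pos: [515.5, -131.2, 155.3]
wrist_force: [-0.1, -0.4, -1.9]
grasp_force: 29.9
eef_pos: [515.5, -131.3, 154.4]
wrist_force: [-1.0, -0.2, -1.5]
grasp_force: 29.9
eef_pos: [515.5, -131.3, 153.4]
wrist_force: [0.5, 0.1, -2.7]
grasp_force: 29.9
```

```bash
python3 -m creep '[[[0,0,0,0.001,0],[0,0,0,0,0]]]' | grep -E 'eef|force|mom'; python3 -m creep '[[[0,0,0,0.001,0],[0,0,0,0,0]]]' | grep -E 'eef|force'; python3 -c "
from h import *
s,p,M=st(); print(s['moment'],M.T@np.array(s['wrist_force']))"
```

```text
eef_pos: [515.8, -131.3, 152.8]
wrist_force: [0.8, -0.7, 1.5]
grasp_force: 29.9
eef_pos: [516.1, -131.4, 152.5]
wrist_force: [-1.7, 0.2, 9.6]
grasp_force: 30.0
[-0.00849361  0.70839927 -0.00117936] [ 0.3535869  -1.69702851 -9.63967197]
```

Seated: floor felt with about 11 N. I'll ease off to a light touch and turn clockwise (positive yaw).

```bash
python3 -m creep '[[[0,0,0,-0.001,0],[0,0,0,0,0],[0,0,0,0,4],[0,0,0,0,5],[0,0,0,0,5],[0,0,0,0,5],[0,0,0,0,0]]]' | grep -E 'eef|force|mom'
cat > q.py <<'E'
from h import *
s,p,M=st(); print('t',s['t'],'ang',np.degrees(np.arctan2(M[1,0],M[0,0])).round(2),'Mz',round(s['moment'][2],3),'F',np.round(s['wrist_force'],1),p.round(1),'w',round(s['gripper_width'],1),'j7',s['joint_positions'][6])
E
python3 q.py; python3 -m creep '[[[0,0,0,0,5],[0,0,0,0,5],[0,0,0,0,5],[0,0,0,0,5],[0,0,0,0,0]]]' >/dev/null; python3 q.py
```

```text
eef_pos: [516.0, -131.5, 152.7]
wrist_force: [-0.4, -1.0, 2.5]
grasp_force: 29.9
t 25.45 ang 78.0 Mz 0.062 F [-0.4 -1.   2.5] [ 516.  -131.5  152.7] w 25.3 j7 -0.2702440459149605
t 25.95 ang 58.12 Mz 0.098 F [ 0.9 -1.4  3.1] [ 516.2 -131.7  152.7] w 25.6 j7 -0.5766341140670008
```

Resistive torque is about 0.08 N m, so the screw is turning. Continuing.

```bash
python3 -m creep '[[[0,0,0,0,5],[0,0,0,0,5],[0,0,0,0,5],[0,0,0,0,5],[0,0,0,0,5],[0,0,0,0,5],[0,0,0,0,0]]]' >/dev/null; python3 q.py; python3 -m creep '[[[0,0,0,0,5],[0,0,0,0,4],[0,0,0,0,0]]]' >/dev/null; python3 q.py;  python3 -m creep '[[[0,0,0,0,3],[0,0,0,0,3],[0,0,0,0,0]]]' >/dev/null; python3 q.py
```

```text
t 26.65 ang 28.17 Mz 0.093 F [ 0.9 -2.3  1.9] [ 516.1 -132.2  152.7] w 25.5 j7 -1.0392037988528595
t 26.95 ang 19.22 Mz 0.051 F [ 1.4 -3.6  3.6] [ 516.  -132.3  152.8] w 25.6 j7 -1.1776444124259393
t 27.25 ang 13.24 Mz 0.043 F [ 0.8 -4.3  3.1] [ 515.9 -132.1  152.7] w 25.7 j7 -1.2703047159518186
```

```bash
python3 -m creep '[[[0,0,0,0,3],[0,0,0,0,0]]]' >/dev/null; python3 q.py;  python3 -m creep '[[[0,0,0,0,3],[0,0,0,0,0]]]' >/dev/null; python3 q.py; python3 -m creep '[[[0,0,0,0,2],[0,0,0,0,0]]]' >/dev/null; python3 q.py
```

```text
t 27.45 ang 10.22 Mz 0.058 F [ 1.1 -5.7  3.5] [ 515.9 -132.   152.7] w 25.9 j7 -1.317223142463445
t 27.65 ang 7.19 Mz 0.009 F [ 1.1 -4.8  4.7] [ 515.9 -131.9  152.8] w 25.8 j7 -1.364038527721446
t 27.85 ang 5.23 Mz 0.222 F [ 0.7 -4.5  4.7] [ 515.8 -131.8  152.8] w 26.1 j7 -1.3947209531067135
```

```bash
python3 -m creep '[[[0,0,0,0,2],[0,0,0,0,0]]]' >/dev/null; python3 q.py;  python3 -m creep '[[[0,0,0,0,2],[0,0,0,0,0]]]' >/dev/null; python3 q.py
```

```text
t 28.05 ang 3.25 Mz 0.37 F [ 0.5 -5.   5.4] [ 515.8 -131.7  152.8] w 25.4 j7 -1.425544856178507
t 28.25 ang 1.28 Mz 0.499 F [ 0.5 -4.   5.5] [ 515.8 -131.4  152.8] w 26.2 j7 -1.45632715377239
```

Torque climbed from 0.06 to 0.5 N m, so the screw is at its hard end. I'll ease back, lift out and carry the driver home.

```bash
python3 -m creep '[[[0,0,0,0,-3],[0,0,0,0,-3],[0,0,0,0,0]]]' >/dev/null; python3 q.py; python3 -m creep '[[[0,0,0,-0.005,0],[0,0,0,-0.01,0],[0,0,0,-0.015,0],[0,0,0,-0.03,-8.5],[0,0,0,-0.012,-8.5],[0,0,0,0,-8.5],[0,0,0,0,-8.5],[0,0,0,0,-8.5]]]' >/dev/null;python3 -m creep '[[[0,0,0,0,-8.5],[0,0,0,0,-8.5],[0,0,0,0,-8.5],[0,0,0,0,-8.5],[0,0,0,0,-8.5],[0,0,0,0,-8.5],[0,0,0,0,-8.5],[0,0,0,0,-8.5]]]' >/dev/null; python3 -m creep '[[[0,0,0,0,-8.5],[0,0,0,0,0],[0,0,0,0,0]]]' >/dev/null; python3 go.py 454.5 -339.9 222 126.4
python3 - <<'E'
from h import *
s,p,M=st(); c=eyes.camera('wrist'); save(c,'w14.png')
for n,z in (('driver_tip',p[2]-100.6),):
  for d in finder.pinpoint('wrist',n)[:1]: q=atz(c,d['point'],z,(p,M)); print(n,d['conf'],d['point'],M.T@(q-p))
E
```

```text
t 28.55 ang 7.34 Mz 0.05 F [ 0.9 -3.3  5.3] [ 515.8 -131.3  152.8] w 25.6 j7 -1.3619805988808964
t 30.45 p [ 515.  -130.7  224.5] ang 125.87 tilt 0.08 shift mm [-134.1 -171.7    2.4] yaw -0.53 F [ 0.4  0.4 -1.7] w 25.7
driver_tip 0.75 [320.5, 196.0] [ -0.34305448  -2.60612783 100.60082022]
```

```bash
python3 -m creep '[[[0,-0.02,-0.025,0,-0.5],[0,-0.027,-0.034,0,0],[0,-0.027,-0.034,0,0],[0,-0.027,-0.034,0,0],[0,-0.02,-0.026,0,0],[0,-0.013,-0.0187,0,0],[0,0,0,0,0],[0,0,0,0,0]]]' >/dev/null; python3 go.py 454.5 -339.9 205 126.4; python3 go.py 454.5 -339.9 205 126.4
```

```text
t 31.35 p [ 457.1 -340.5  224.4] ang 126.44 tilt 0.05 shift mm [ 2.  -1.8 19.4] yaw 0.04 F [ 0.1  0.4 -1.5] w 25.9
t 31.35 p [ 457.1 -340.5  224.4] ang 126.44 tilt 0.05 shift mm [ 2.  -1.8 19.4] yaw 0.04 F [ 0.1  0.4 -1.5] w 25.9
```

```bash
python3 -m creep '[[[0,0.002,-0.0018,0.01,0],[0,0,0,0.012,0],[0,0,0,0.01,0],[0,0,0,0,0],[0,0,0,0,0]]]' >/dev/null; python3 go.py 454.5 -339.9 111.6 126.4; python3 -m creep '[[[0,0,0,0.003,0],[0,0,0,0.003,0],[0,0,0,0.003,0],[0,0,0,0.003,0],[0,0,0,0,0]]]' >/dev/null; python3 q.py
```

```text
t 31.85 p [ 454.5 -340.1  192.1] ang 126.57 tilt 0.05 shift mm [ 0.1  0.1 80.5] yaw 0.17 F [-0.1  0.4 -1. ] w 25.9
t 32.35 ang 126.54 Mz 0.005 F [ 0.   0.5 -1.2] [ 454.2 -340.4  180. ] w 25.6 j7 0.9739208091431537
```

Tip z is about 79.5 and inside the hole, with no force. Lowering the rest of the way.

```bash
python3 -m creep '[[[0,0,0,0.008,0],[0,0,0,0.012,0],[0,0,0,0.012,0],[0,0,0,0.012,0],[0,0,0,0.01,0],[0,0,0,0.006,0],[0,0,0,0.004,0],[0,0,0,0,0]]]' >/dev/null; python3 q.py; python3 -m creep '[[[0,0,0,0.002,0],[0,0,0,0.001,0],[0,0,0,0,0]]]' >/dev/null; python3 q.py
```

```text
t 33.15 ang 126.54 Mz -0.003 F [-0.2  0.3 -1.4] [ 454.3 -340.4  116.1] w 25.8 j7 0.9299688402317606
t 33.45 ang 126.53 Mz 0.031 F [-0.3 -0.8 -0.8] [ 454.6 -340.6  113.7] w 25.6 j7 0.9279364454202037
```

```bash
python3 -m creep '[[[0,0,0,0.001,0],[0,0,0,0.001,0],[0,0,0,0,0]]]' >/dev/null; python3 q.py; python3 -m creep '[[[0,0,0,0.001,0],[0,0,0,0,0]]]' >/dev/null; python3 q.py
```

```text
t 33.75 ang 126.54 Mz -0.071 F [-1.  -0.9 -1.3] [ 454.6 -340.6  111.6] w 26.0 j7 0.926487683296911
t 33.95 ang 126.53 Mz -0.005 F [-2.2  1.7  7.7] [ 454.6 -340.7  111.5] w 25.7 j7 0.9257891438610784
```

The collar is resting on the stand. I'll release, rise and check the scene.

```bash
python3 -m creep '[[[0,0,0,-0.001,0],[0.6,0,0,0,0],[0.6,0,0,0,0],[0.6,0,0,0,0],[0.6,0,0,0,0],[0.6,0,0,0,0],[0.6,0,0,-0.03,0],[0.6,0,0,-0.04,0]]]' >/dev/null; python3 -m creep '[[[1,0,0,-0.04,0],[1,0,0,-0.03,0],[1,0,0,0,0],[1,0,0,0,0],[1,0,0,0,0]]]' >/dev/null
python3 q.py
python3 - <<'E'
from h import *
np.set_printoptions(precision=1,suppress=True)
s,p,M=st()
for cam in('wrist','scene','top'):
  c=eyes.camera(cam); save(c,cam+'15.png')
  for n,z in dict(carriage=30,lens_frame_top=120,slot_bottom=52.5,driver_handle=133,stop=30,stand_hole=85).items():
    for d in finder.pinpoint(cam,n)[:1]: print(cam,n,round(d['conf'],2),np.array(d['point']),atz(c,d['point'],z,(p,M)))
# screw centre & slot angle as before
c=eyes.camera('wrist'); im=cv2.cvtColor(np.asarray(c['img']),cv2.COLOR_RGB2GRAY); o=np.array([514.5,-131.6,60.5]); n=np.arange(-40,40.1,.5)
mp=np.array([[proj(c,o+[x,y,0],(p,M)) for y in n] for x in n],np.float32); r=cv2.GaussianBlur(cv2.remap(im,mp[...,0],mp[...,1],cv2.INTER_CUBIC),(5,5),0)
_,b=cv2.threshold(r[30:-30,30:-30],0,255,cv2.THRESH_OTSU); k,L,S,C=cv2.connectedComponentsWithStats(b)
i=1+np.argmin(np.hypot(*(C[1:]-50).T)+(S[1:,4]<400)*1e3); (cx,cy),(w,h),_=cv2.fitEllipse(cv2.convexHull(np.argwhere(L==i)[:,::-1].astype(np.int32)))
X,Y=np.meshgrid(n,n,indexing='ij'); cw=np.array([(cy+30)/2-40,(cx+30)/2-40]); dx,dy=X-cw[0],Y-cw[1]; q=np.hypot(dx,dy)<11; v=r.astype(float)
B=[]
for t in range(-100,81,4):
  u=np.radians(t); f=-dx*np.sin(u)+dy*np.cos(u); B.append((v[q&(abs(f)>4)].mean()-v[q&(abs(f)<2)].mean(),t))
print('screw',o[:2]+cw,w/2,h/2,sorted(B)[::-1][:4])
E
```

```text
t 35.25 ang 126.53 Mz -0.026 F [ 0.   0.3 -0.7] [ 453.7 -340.2  250.2] w 88.1 j7 1.0149100617277247
wrist carriage 0.65 [480.   86.7] [ 552.8 -121.9   30. ]
wrist lens_frame_top 0.6 [535.7 106. ] [ 587.  -120.1  120. ]
wrist slot_bottom 0.53 [458.5  74.5] [ 511.8 -139.5   52.5]
wrist driver_handle 0.69 [324.2 190.5] [ 454.1 -339.6  133. ]
wrist stop 0.89 [458.4 133.2] [ 568.2 -192.5   30. ]
wrist stand_hole 0.93 [404.  256.2] [ 593.7 -360.    85. ]
scene carriage 0.6 [261.3 235.3] [ 550.3 -118.2   30. ]
scene lens_frame_top 0.94 [269.5 221.5] [ 590.  -116.4  120. ]
scene slot_bottom 0.52 [248.  221.4] [ 510.2 -126.7   52.5]
scene driver_handle 0.97 [148.9 233.5] [ 459.4 -339.6  133. ]
scene stop 0.8 [238.7 256.3] [ 566.  -194.9   30. ]
scene stand_hole 0.9 [176.5 295.1] [ 598.7 -362.7   85. ]
top carriage 0.87 [374.8 222.7] [ 564.2 -132.3   30. ]
top lens_frame_top 0.75 [371.5 222.5] [ 562.8 -113.5  120. ]
top slot_bottom 0.59 [374.3 242.7] [ 516.2 -129.1   52.5]
top driver_handle 0.66 [475.7 272.3] [ 458.2 -345.7  133. ]
top stop 0.7 [399.6 223.1] [ 564.9 -192.7   30. ]
top stand_hole 0.97 [469.1 275.5] [ 447.  -346.1   85. ]
screw [ 513.1 -131.6] 43.841129302978516 44.64723205566406 [(np.float64(42.382578382795614), -72), (np.float64(42.30194573458979), -76), (np.float64(40.99941109213138), -80), (np.float64(40.42207474652854), -68)]
```

The slot now lies at -74°, about 1.49 rad from the carriage's x axis. The carriage is unmoved to within about 0.3 mm, and the driver is home.

```bash
python3 -c "
from station import robot
print(robot.hand_in())"
```

```text
the job is handed in; nothing more can be done
None
```

I handed in the job: the carriage rests against the stop nose, the lock screw is turned to its end (slot measured at about 1.49 rad), and the driver is back in its stand. The hand-in call returned no verdict.

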